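# Turn the ribbon carousel to the red spool and lock it

## Task

Bring the red ribbon round to the front of the carousel, by the pointer, and lock it there so that ribbon can be pulled off: raise the red lock knob, turn the platter with a fingertip pressed gently on its bare wooden rim, then push the knob fully home again. Do not press hard on the platter, do not force the pin when it is not over its hole, and leave the goods on the platter and the other things on the table alone.

Things in the scene. Friction and masses are not known exactly. Their poses are not given: they have to be found in the camera images.
- stand: grey cast foot of the ribbon carousel, fixed on the table. Origin on the table under the turning axis; z up; its -x axis points to the front. On the +y side a grey post (168 to 188 mm from the axis, 30 mm wide, 80 mm high) carries an arm that reaches in over the platter's rim and holds the lock plunger
- stand_front (a point): white top of the grey pointer post (16 x 20 mm) that marks the front, outside the rim, 168 mm from the axis and 46 mm above the table
- platter: round bamboo platter, 300 mm across, 14 mm thick, smooth edge, on a stiff bearing: turns either way and stays where it is left. Origin on the axis at its underside, 40 mm above the table; its yaw is the stand's plus the angle turned since the start. Five things stand on it at five equal stations, 72 degrees apart, 76 mm from the axis; at the start one station faces the front and the pin is in
- platter_rim (a point): point on top of the rim band, 133 mm from the axis (turns with the platter). The band, bare wood 118 to 147 mm from the axis, is for turning: press a fingertip down on it and sweep round; friction carries it. Top 54 mm above the table, but out of level by up to 2.3 mm round the circle. Turning takes 5.8 N along the rim: pressing with 13 to 16 N carries it, less than 12 N may slip, over 20 N is too hard; it gives 1 mm for 12 N
- platter_centre (a point): middle of the platter's top, 54 mm above the table; a thin black mat, 1 mm higher, covers it out to 116 mm from the axis. In the rim band, 137 mm from the axis, are five brass-bushed index holes 72 degrees apart, one for each station: when a station faces the front, its hole is under the pin
- lock_pin: steel plunger pin, 10 mm thick, round nose. Origin: its lower end, 42 mm above the table when home. Slides up and down 18 mm, 137 mm from the axis, 95 degrees counter-clockwise from the stand's +x. Raised 14 mm it is clear of the platter. Stays where left (3.5 N friction). Pushed down it draws the platter true if that is up to 3 mm off at the hole (10 to 15 N); farther off it stops on the wood
- lock_knob (a point): centre of the plunger's red knob, 24 mm across and 32 mm tall (its top is 14 mm above this point); 105 mm above the table when home (locked), up to 123 mm when raised. The arm (22 mm wide, running inward from the post) and a guide tube 21 mm across are below it, their top 80 to 86 mm above the table
- red_spool: spool of red ribbon with cream flanges lying flat, 64 mm across, 30 mm high, the one wanted at the front; loose on the platter, set down by hand within 5 mm of its station; origin at its underside, 5 mm off its centre
- red_spool_mid (a point): centre of the red spool, 15 mm up
- gold_spool: spool of gold ribbon with cream flanges lying flat, 54 mm across, 22 mm high; loose on the platter; origin at its underside, 8 mm off its centre
- brown_tape: roll of brown stem tape lying flat, 58 mm across, 13 mm high; loose on the platter; origin under its middle
- green_tape: roll of green stem tape lying flat, 58 mm across, 13 mm high; loose on the platter; origin under its middle
- small_pot: small empty clay pot standing on the platter, 49 mm across, 38 mm high, origin under its middle
- bud_vase: slim green glass bud vase standing on the table, 48 mm across, 150 mm tall, origin under its centre
- clay_pot: small clay pot standing on the table, 58 mm across, 45 mm tall, origin under its centre
- stapler: red and black stapler lying on the table, 34 x 136 x 37 mm, origin under its centre

How it is judged:
By the outcome, as a careful person would: the job done as asked, in the order asked, and still so for the second after the job is handed in, with the robot touching nothing.
It also fails if it takes over 72 s, if anything falls off the work surface, if the arm or the gripper's body presses on something with over 40 N, if the wrist force passes 120 N, or if a joint passes its speed limit or range.

## Robot

A 6-joint arm with a two-finger parallel gripper is mounted at the origin on the work surface; the furniture and walls round the work are solid. World frame = base frame: x ahead of the robot, y to its left, z up, the work surface at z = 0. Lengths are in mm, angles in degrees, forces in N, time in s.
With the tool pointing down it reaches from about 350 to 850 mm from the base axis. Payload 8.1 kg.
Tool frame: the origin (TCP) lies at the centre of the arm's flange, where the gripper is bolted on; the fingertips stand 173 mm ahead of it and the grasp point (between the pads) lies 155 mm ahead of it; z points along the fingers, y is the line along which they close (so a half turn about z gives the same grasp; the last joint's range is limited). The gripper opens to 85 mm and grips with 20 to 120 N. Pads are 22 mm wide; open, the fingers measure 114 mm over their backs; the gripper's body (76 mm by 85 mm) begins 54 mm behind the grasp point. The pads swing forward as they close: fully open they stand 13 mm farther back than shut.
Start: joints at [-70.096, 7.471, 85.268, -0, 87.261, -4.893], TCP at [251.669, -544.674, 404.692] pointing down, gripper open.
Joint ranges: [-169.43, 169.43], [-51.17, 129.36], [1.28, 143.12], [-76.62, 256.62], [0, 156.53], [-152.29, 152.29]. Speed limits (degrees/s): [136.94, 136.94, 159.86, 180, 180, 180].

## Interface

Orientations are given as [roll, pitch, yaw] about the fixed x, y, z axes, in that order (R = Rz(yaw) Ry(pitch) Rx(roll)).
In Python, from bench import * gives the robot as it stands.
- The arm moves only by the shell command python3 -m jog 'ROWS' [FORCE]. ROWS is text: rows parted by semicolons, each of 7 numbers parted by spaces: the shift along the tool's x, y, z scaled (see below), then the turn, a rotation vector about the tool's x, y, z scaled (see below), then the closure, from -1 (fully open) to 1 (shut). In form: tx ty tz wx wy wz hand; .... A call has 1 to 5 rows; each row shifts and turns the commanded pose from where the row before left it, along the tool's axes as they then stand; what a row does not reach is not made up. The controller multiplies each number of a shift by 0.1 m and each number of a turn by 60 degrees. A row lasts 1/8 s, in which the tool goes at most 62.5 mm and 10.7 degrees, less where a joint would pass 70% of its speed; a pose out of reach is approached as far as the arm can. A call with a number of a shift or a turn outside -1 to 1 is refused whole. A call with a gripper value outside its range is refused whole. The fingers move at their own pace and stop on an object; FORCE is the grip in N (left out, the last holds). Time passes only in rows, so rows that do not move let the fingers close. It gives the time, the measured TCP pose, the force, the opening and the grip force at its end, in the units of the state.
- sense(): the state, without advancing time (a new reading comes with each control period).
- snapshot(name): name is "side" or "top" or "wrist"; returns a dict with "img" (420x560x3 uint8, red, green, blue), "fx", "fy", "cx", "cy" (pixels), "extrinsics" (4x4, takes a point from camera to world coordinates). Camera axes: x right, y down, z forward; pixel columns grow to the right and rows downward; lengths in mm; the calibration is good to about 2 mm. A picture is of the moment at which its call begins. There is no depth.
- hand_in(): hands the job in; it is judged then, once.
The state is a dict: "time": time; "joint_pos": joint angles; "qd": joint speeds; "joint_efforts": joint torques, N m; "tool_pos": TCP position; "tcp_rot": TCP orientation; "ft_force": force on the tool from outside, world axes, zero at the start; "wrist_torque": the same for the moment, N m; "finger_gap": finger opening in mm; "grip_force": force on a finger pad.
Only numpy, scipy, OpenCV 4.12 (cv2) and the standard library are available. Lean on these libraries where they do the work, as an engineer would, in place of code of your own. Each camera call takes 0.05 s, during which the arm holds its last target. There are 200 camera calls.

## Working session

There is one attempt and no reset: what is moved stays moved. The work goes in short steps, Python scripts to look and compute and a shell command to move; the robot and the scene stay as the last step left them, time stands still between calls to the robot, and variables do not carry over. Pictures are saved under pics/ and viewed, at most 10 in all, crops included, and the job is handed in when it is done.

```bash
ls; mkdir -p pics
python3 - <<'E'
from bench import *
import cv2
s=sense();print({k:s[k] for k in('time','tool_pos','tcp_rot','ft_force','finger_gap')})
for n in('top','side'):
    d=snapshot(n);cv2.imwrite(f'pics/{n}0.png',d['img'][:,:,::-1]);print(n,d['fx'],d['fy'],d['cx'],d['cy'],d['extrinsics'])
E
```

```text
pics
{'time': 0.0, 'tool_pos': array([ 251.58147124, -544.4565249 ,  403.62667292]), 'tcp_rot': array([-1.79895074e+02, -9.49515839e-03,  2.47975872e+01]), 'ft_force': array([-0.12786132,  0.29026396,  0.39995681]), 'finger_gap': 85.59387587928262}
top 380.29364781173365 380.29364781173365 283.38508939995734 211.27066163303547 [[ 2.55140997e-02 -9.93399452e-01  1.11832726e-01  3.40590083e+02]
 [-9.99625068e-01 -2.64647569e-02 -7.02425334e-03 -8.35009795e+01]
 [ 9.93751532e-03 -1.11611579e-01 -9.93702220e-01  9.57700137e+02]
 [ 0.00000000e+00  0.00000000e+00  0.00000000e+00  1.00000000e+00]]
side 466.57818622722607 466.57818622722607 275.9511531104102 216.77653661808984 [[ 8.66965488e-01 -1.96972690e-01  4.57791003e-01 -8.08013615e+01]
 [-4.98367520e-01 -3.41159813e-01  7.97019320e-01 -1.01393487e+03]
 [-8.11146173e-04 -9.19136411e-01 -3.93938575e-01  5.62661266e+02]
 [ 0.00000000e+00  0.00000000e+00  0.00000000e+00  1.00000000e+00]]
```

View pics/top0.png

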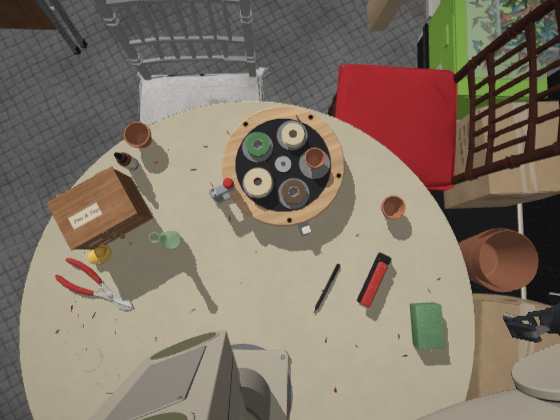

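View pics/side0.png

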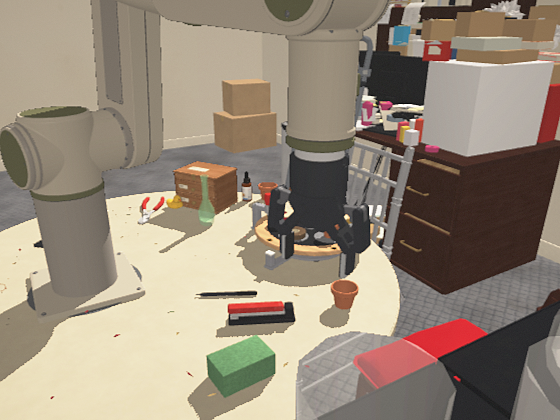

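The top view shows the carousel centred near (283,164), the pointer at (306,230) and the knob at (228,184). The side view shows the hand in front of the carousel. I'll enlarge the platter to tell the spools apart.

```bash
cat > h.py <<'E'
import numpy as np, cv2
from bench import *
def ray(d,u,v,z):
    E=d['extrinsics'];r=E[:3,:3]@np.array([(u-d['cx'])/d['fx'],(v-d['cy'])/d['fy'],1]);o=E[:3,3]
    return (o+r*(z-o[2])/r[2])
def proj(d,p):
    E=d['extrinsics'];q=E[:3,:3].T@(np.array(p)-E[:3,3]);return np.array([d['fx']*q[0]/q[2]+d['cx'],d['fy']*q[1]/q[2]+d['cy']])
def crop(d,u0,u1,v0,v1,s,f):
    cv2.imwrite(f,cv2.resize(np.ascontiguousarray(d['img'][v0:v1,u0:u1,::-1]),None,fx=s,fy=s,interpolation=cv2.INTER_CUBIC))
E
python3 - <<'E'
from h import *
d=snapshot('top');crop(d,205,360,95,245,4,'pics/c1.png')
for n,u,v,z in(('pointer',306,230,46),('knob',228,183,119)):print(n,ray(d,u,v,z))
E
```

```text
pointer [ 399.40857357 -145.37512373   46.        ]
knob [495.2376199   35.92857536 119.        ]
```

View pics/c1.png

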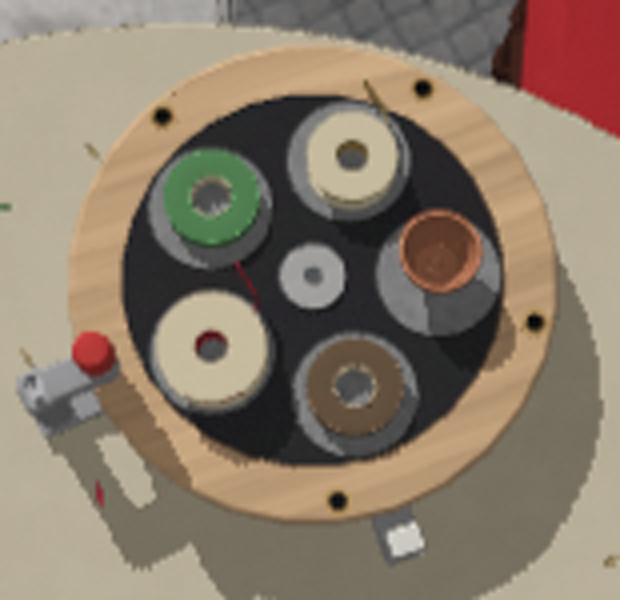

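The crop shows the cream spool with a red core and tail at crop (212,348), next to the lock. The brown tape is at the front, so the platter must turn +72° (counter-clockwise). Next I fit the stand pose.

```bash
cat > fit.py <<'E'
from h import *
from scipy.optimize import least_squares
d=snapshot('top');im=d['img'].astype(float)
obs=[]
for c in((163,116),(423,88),(535,322),(338,500)):
    u0,v0=[int(round(a/4-.5)) for a in c];u0+=205;v0+=95
    g=im[v0-4:v0+5,u0-4:u0+5].sum(2);w=np.clip(np.median(g)-g-120,0,None)
    V,U=np.mgrid[-4:5,-4:5];obs.append((u0+(w*U).sum()/w.sum(),v0+(w*V).sum()/w.sum()))
r=im[...,0]-im[...,1]
m=(im[165:200,215:240,0]>120)&(im[165:200,215:240,1]<70);V,U=np.nonzero(m);kn=(U.mean()+215,V.mean()+165);print('knob px',kn,m.sum())
p=(404/4+204.6,538/4+94.6)
a=[95+72*k for k in(4,3,2,1)] # placeholder order, image ccw angle
def model(x):
    cx,cy,psi=x;P=lambda r,t,z:(cx+r*np.cos(np.radians(t+psi)),cy+r*np.sin(np.radians(t+psi)),z)
    H=[P(137,t,54) for t in(23,-49,-121,167)]
    return H,P(168,180,46),P(137,95,109)
def res(x):
    H,f,k=model(x);return np.r_[np.ravel([proj(d,h)-o for h,o in zip(H,obs)]),(proj(d,f)-p),.5*(proj(d,k)-kn)]
best=min((least_squares(res,[525,-90,q]) for q in(-60,-20,0,20,60)),key=lambda s:s.cost)
print(best.x,best.cost,best.fun.round(2));print([ [round(float(v),1) for v in q] for q in model(best.x)[1:]])
E
python3 fit.py
```

```text
knob px (np.float64(227.21311475409837), np.float64(182.11475409836066)) 61
[557.91029945 -85.20523742  20.78618084] 0.1880661672622432 [-0.08 -0.35 -0.03 -0.1  -0.17  0.07 -0.03 -0.03  0.18  0.3   0.23  0.17]
[[400.8, -144.8, 46.0], [498.3, 38.2, 109.0]]
```

```bash
cat > plan.py <<'E'
import sys
from h import *
from scipy.spatial.transform import Rotation as R
# plan.py x y z yaw n hand : straight rows from the measured pose to a tool-down target
x,y,z,yaw,n,hand=map(float,sys.argv[1:7]);n=int(n);s=sense()
p=np.array(s['tool_pos']);q=R.from_euler('xyz',s['tcp_rot'],degrees=True);Q=R.from_euler('xyz',[180,0,yaw],degrees=True)
w=(q.inv()*Q).as_rotvec(degrees=True)/n;D=(np.array([x,y,z])-p)/n
print('at',p.round(1),s['tcp_rot'].round(1),'F',s['ft_force'].round(1),'t',s['time'],'gap',s['finger_gap'])
print('; '.join(' '.join(f'{a:.3f}'.rstrip('0').rstrip('.') for a in [*(((q*R.from_rotvec(w*i,degrees=True)).inv().apply(D))/100),*(w/60),hand]) for i in range(n)))
E
python3 plan.py 498.3 38.2 330 115.8 15 -1
```

```text
at [ 251.6 -544.5  404. ] [-179.9   -0.    24.8] F [ 0.9 -0.4  0.6] t 0.2 gap 85.3084309811642
0.312 -0.284 0.05 -0 -0 -0.101 -1; 0.34 -0.249 0.05 -0 -0 -0.101 -1; 0.365 -0.212 0.05 -0 -0 -0.101 -1; 0.385 -0.172 0.05 -0 -0 -0.101 -1; 0.401 -0.13 0.05 -0 -0 -0.101 -1; 0.413 -0.087 0.05 -0 -0 -0.101 -1; 0.42 -0.043 0.049 -0 -0 -0.101 -1; 0.422 0.002 0.049 -0 -0 -0.101 -1; 0.419 0.046 0.049 -0 -0 -0.101 -1; 0.412 0.09 0.049 -0 -0 -0.101 -1; 0.4 0.133 0.049 -0 -0 -0.101 -1; 0.384 0.175 0.049 -0 -0 -0.101 -1; 0.363 0.214 0.049 -0 -0 -0.101 -1; 0.339 0.252 0.049 -0 -0 -0.101 -1; 0.31 0.286 0.049 -0 -0 -0.101 -1
```

```bash
python3 -m jog '0.31 -0.28 0.05 0 0 -0.1 -1; 0.34 -0.25 0.05 0 0 -0.1 -1; 0.36 -0.21 0.05 0 0 -0.1 -1; 0.38 -0.17 0.05 0 0 -0.1 -1; 0.4 -0.13 0.05 0 0 -0.1 -1'
python3 -m jog '0.41 -0.09 0.05 0 0 -0.1 -1; 0.42 -0.04 0.05 0 0 -0.1 -1; 0.42 0 0.05 0 0 -0.1 -1; 0.42 0.05 0.05 0 0 -0.1 -1; 0.41 0.09 0.05 0 0 -0.1 -1'
python3 plan.py 498.3 38.2 330 115.8 5 -1
```

```text
time: 0.82
tool_pos: [333.9, -350.7, 379.4]
tcp_rot: [-180.0, -0.0, 55.0]
ft_force: [0.5, -0.7, -1.1]
finger_gap: 85.6
grip_force: 0.0
time: 1.45
tool_pos: [417.7, -157.7, 354.5]
tcp_rot: [180.0, 0.0, 85.0]
ft_force: [0.1, -0.2, -0.1]
finger_gap: 85.6
grip_force: 0.0
at [ 417.7 -157.7  354.5] [180.   0.  85.] F [ 0.1 -0.2 -0.1] t 1.45 gap 85.55285965580259
0.404 0.126 0.049 0 0 -0.103 -1; 0.388 0.169 0.049 0 0 -0.103 -1; 0.368 0.21 0.049 0 0 -0.103 -1; 0.343 0.248 0.049 0 0 -0.103 -1; 0.315 0.283 0.049 0 0 -0.103 -1
```

```bash
python3 -m jog '0.4 0.13 0.05 0 0 -0.1 -1; 0.39 0.17 0.05 0 0 -0.1 -1; 0.37 0.21 0.05 0 0 -0.1 -1; 0.34 0.25 0.05 0 0 -0.1 -1; 0.32 0.28 0.05 0 0 -0.11 -1'
python3 - <<'E'
from h import *
d=snapshot('wrist');im=d['img'].astype(float);cv2.imwrite('pics/w1.png',d['img'][:,:,::-1])
print(proj(d,(498.3,38.2,119)))
E
python3 plan.py 498.3 38.2 266 115.8 5 -1
```

```text
time: 2.08
tool_pos: [500.3, 37.5, 329.5]
tcp_rot: [180.0, 0.0, 115.6]
ft_force: [0.9, -0.5, 0.2]
finger_gap: 85.7
grip_force: 0.0
[275.07869894 239.17392848]
at [501.1  41.1 328.9] [ 1.799e+02 -1.000e-01  1.160e+02] F [-3.3  3.6 -0.8] t 2.125 gap 85.09898275320315
-0.003 -0.008 0.126 0 -0 0.001 -1; -0.003 -0.008 0.126 0 -0 0.001 -1; -0.003 -0.008 0.126 0 -0 0.001 -1; -0.003 -0.008 0.126 0 -0 0.001 -1; -0.003 -0.008 0.126 0 -0 0.001 -1
```

View pics/w1.png

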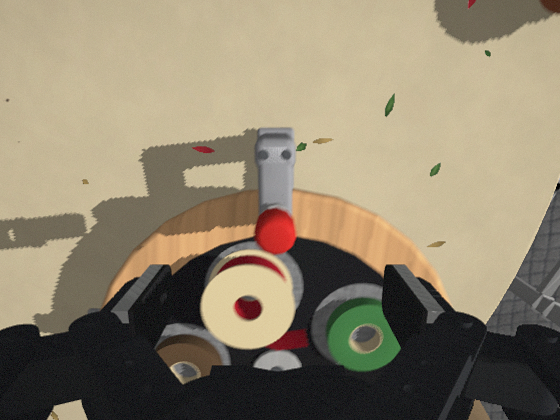

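The wrist view shows the red knob at about (276,228), between the fingers and centred along the closing direction. The arm was still settling, so I'll measure again at rest.

```bash
python3 -m jog '0 0 0 0 0 0 -1; 0 0 0 0 0 0 -1'
python3 - <<'E'
from h import *
d=snapshot('wrist');im=d['img'].astype(int)[200:262,240:310]
m=((im[...,0]>150)&(im[...,1]<60)).astype(np.uint8)
n,l,st,c=cv2.connectedComponentsWithStats(m);i=1+st[1:,4].argmax();print(st[i],c[i]+[240,200],proj(d,(498.3,38.2,119)),proj(d,(498.3,38.2,105)))
u,v=st[i][0]+st[i][2]/2-.5+240,st[i][1]+st[i][3]/2-.5+200
print(ray(d,u,v,119),ray(d,u,v,110))
E
python3 plan.py 498.3 38.2 266 115.8 5 -1
```

```text
time: 2.38
tool_pos: [499.8, 35.6, 329.6]
tcp_rot: [-180.0, 0.0, 115.3]
ft_force: [-0.4, 0.2, -0.3]
finger_gap: 85.5
grip_force: 0.0
[  20   10   37   43 1109] [278.84490532 232.3877367 ] [277.65791354 236.46194869] [277.65923519 228.38921633]
[497.12898107  41.11340947 119.        ] [498.43793953  38.36268815 110.        ]
at [499.8  35.3 329.7] [-180.     0.   115.3] F [ 0.1 -0.4 -0.5] t 2.425 gap 85.57446185234043
0.007 -0 0.127 -0 0 -0.002 -1; 0.007 -0 0.127 -0 0 -0.002 -1; 0.007 -0 0.127 -0 0 -0.002 -1; 0.007 -0 0.127 -0 0 -0.002 -1; 0.007 -0 0.127 -0 0 -0.002 -1
```

```bash
python3 -m jog '0.007 0 0.13 0 0 0 -1; 0.007 0 0.13 0 0 0 -1; 0.007 0 0.13 0 0 0 -1; 0.007 0 0.13 0 0 0 -1; 0.007 0 0.115 0 0 0 -1'
python3 -m jog '0 0 0 0 0 0 0.2; 0 0 0 0 0 0 0.4; 0 0 0 0 0 0 0.6; 0 0 0 0 0 0 0.8; 0 0 0 0 0 0 1' 40
```

```text
time: 3.05
tool_pos: [498.3, 39.3, 265.0]
tcp_rot: [-180.0, -0.0, 115.4]
ft_force: [-0.0, 0.4, 0.6]
finger_gap: 85.4
grip_force: 0.0
time: 3.68
tool_pos: [498.0, 38.8, 267.1]
tcp_rot: [-179.9, 0.0, 115.4]
ft_force: [-9.8, -3.3, 10.3]
finger_gap: 22.0
grip_force: 39.3
```

```bash
python3 -m jog '0 0 0 0 0 0 1; 0 0 0 0 0 0 1'
```

```text
time: 3.92
tool_pos: [498.0, 38.8, 267.1]
tcp_rot: [-179.9, 0.0, 115.4]
ft_force: [-9.6, -3.3, 10.3]
finger_gap: 22.4
grip_force: 39.2
```

```bash
python3 -m jog '0 0 -0.04 0 0 0 1; 0 0 -0.05 0 0 0 1; 0 0 -0.05 0 0 0 1; 0 0 -0.05 0 0 0 1; 0 0 0 0 0 0 1'
```

```text
time: 4.55
tool_pos: [498.0, 38.8, 285.2]
tcp_rot: [-179.9, 0.0, 115.4]
ft_force: [-6.5, -4.4, 0.8]
finger_gap: 22.2
grip_force: 41.5
```

```bash
python3 -m jog '0 0 0 0 0 0 0; 0 0 0 0 0 0 -0.5; 0 0 0 0 0 0 -1; 0 0 0 0 0 0 -1; 0 0 -0.3 0 0 0 -1'
python3 -m jog '0 0 -0.3 0 0 0 -1; 0 0 -0.2 0 0 0 -1; 0 0 0 0 0 0 -1'
python3 - <<'E'
from h import *
d=snapshot('side');print([proj(d,(498.3,38.2,z)).round(1) for z in(42,105,119,123,137)])
crop(d,210,310,150,240,6,'pics/s1.png')
E
```

```text
time: 5.18
tool_pos: [497.3, 39.3, 312.9]
tcp_rot: [-179.7, -0.1, 115.4]
ft_force: [0.8, 0.2, -0.0]
finger_gap: 85.4
grip_force: 0.0
time: 5.55
tool_pos: [499.2, 39.3, 367.1]
tcp_rot: [179.8, 0.1, 115.4]
ft_force: [0.3, 1.0, -0.8]
finger_gap: 85.4
grip_force: 0.0
[array([268.2, 218.8]), array([268. , 197.7]), array([267.9, 193. ]), array([267.9, 191.6]), array([267.9, 186.8])]
```

View pics/s1.png

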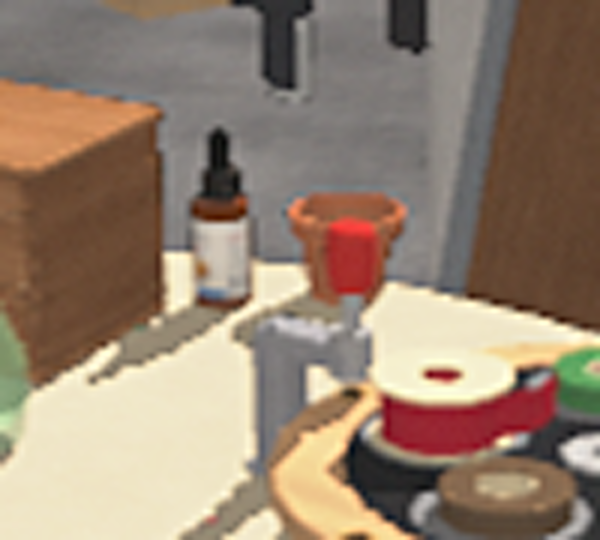

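The knob is fully up (top at row ≈186) and the shaft is showing. Next I go to the rim with the fingers shut.

```bash
python3 plan.py 465.5 -180.9 290 46 10 1
```

```text
at [498.7  39.3 365.5] [179.9   0.  115.4] F [ 0.4 -0.4 -0.8] t 5.6 gap 85.44795106085678
-0.185 -0.125 0.075 0 -0 0.116 1; -0.198 -0.101 0.076 0 -0 0.116 1; -0.209 -0.077 0.076 0 -0 0.116 1; -0.217 -0.051 0.076 0 -0 0.116 1; -0.221 -0.024 0.076 0 -0 0.116 1; -0.223 0.003 0.076 0 -0 0.116 1; -0.221 0.03 0.076 0 -0 0.116 1; -0.215 0.056 0.076 0 -0 0.116 1; -0.207 0.082 0.076 0 -0 0.116 1; -0.196 0.106 0.076 0 -0 0.116 1
```

```bash
python3 -m jog '-0.19 -0.12 0 0 0 0.116 1; -0.2 -0.1 0 0 0 0.116 1; -0.21 -0.08 0.1 0 0 0.116 1; -0.22 -0.05 0.1 0 0 0.116 1; -0.22 -0.02 0.1 0 0 0.116 1'
python3 -m jog '-0.22 0 0.1 0 0 0.116 1; -0.22 0.03 0.1 0 0 0.116 1; -0.21 0.06 0.1 0 0 0.116 1; -0.21 0.08 0.1 0 0 0.116 1; -0.2 0.1 0.05 0 0 0.116 1'
python3 -m jog '0 0 0 0 0 0 1; 0 0 0 0 0 0 1'
python3 plan.py 465.5 -180.9 235 46 4 1
```

```text
time: 6.22
tool_pos: [482.1, -72.2, 333.1]
tcp_rot: [-179.9, -0.0, 80.4]
ft_force: [-0.1, 0.3, 0.0]
finger_gap: -0.0
grip_force: 0.0
time: 6.85
tool_pos: [464.3, -181.3, 287.7]
tcp_rot: [-179.8, 0.1, 45.6]
ft_force: [-0.4, 0.4, -0.1]
finger_gap: -0.3
grip_force: 0.0
time: 7.1
tool_pos: [465.0, -180.5, 289.4]
tcp_rot: [-179.9, 0.0, 45.9]
ft_force: [0.6, 0.4, 1.0]
finger_gap: 0.0
grip_force: 0.0
at [ 465.  -180.5  289.4] [-179.9    0.    45.9] F [0.6 0.4 1. ] t 7.1 gap 0.024622914905071448
0 0.002 0.136 -0 0 -0 1; 0 0.002 0.136 -0 0 -0 1; 0 0.002 0.136 -0 0 -0 1; 0 0.002 0.136 -0 0 -0 1
```

```bash
python3 -m jog '0 0.005 0.15 0 0 0 1; 0 0 0.15 0 0 0 1; 0 0 0.15 0 0 0 1; 0 0 0.11 0 0 0 1; 0 0 0 0 0 0 1'
python3 -m jog '0 0 0.02 0 0 0 1; 0 0 0 0 0 0 1'
```

```text
time: 7.72
tool_pos: [465.0, -181.1, 232.7]
tcp_rot: [-179.9, 0.0, 45.8]
ft_force: [0.1, -0.1, 0.0]
finger_gap: 0.2
grip_force: 0.0
time: 7.98
tool_pos: [465.8, -181.6, 232.6]
tcp_rot: [180.0, -0.0, 45.8]
ft_force: [-0.1, -0.6, 1.3]
finger_gap: 0.2
grip_force: 0.0
```

```bash
for i in 1; do python3 -m jog '0 0 0.02 0 0 0 1; 0 0 0 0 0 0 1'; done
python3 -m jog '0 0 0.01 0 0 0 1; 0 0 0 0 0 0 1'
```

```text
time: 8.22
tool_pos: [465.6, -181.4, 230.2]
tcp_rot: [180.0, -0.0, 45.8]
ft_force: [0.4, -0.4, 0.3]
finger_gap: -0.3
grip_force: 0.0
time: 8.48
tool_pos: [465.7, -181.5, 229.3]
tcp_rot: [180.0, -0.0, 45.8]
ft_force: [0.2, -0.6, 1.0]
finger_gap: 0.0
grip_force: 0.6
```

```bash
python3 -m jog '0 0 0.01 0 0 0 1; 0 0 0 0 0 0 1'
```

```text
time: 8.72
tool_pos: [465.7, -181.5, 228.4]
tcp_rot: [180.0, 0.0, 45.8]
ft_force: [-0.8, -1.5, 3.4]
finger_gap: -0.1
grip_force: 1.7
```

```bash
python3 -m jog '0 0 0.01 0 0 0 1; 0 0 0 0 0 0 1'
```

```text
time: 8.98
tool_pos: [465.7, -181.6, 227.5]
tcp_rot: [180.0, 0.0, 45.8]
ft_force: [-2.6, -1.4, 5.5]
finger_gap: -0.3
grip_force: 2.8
```

```bash
python3 -m jog '0 0 0.01 0 0 0 1; 0 0 0 0 0 0 1'
```

```text
time: 9.22
tool_pos: [465.7, -181.7, 226.7]
tcp_rot: [180.0, 0.0, 45.8]
ft_force: [-2.4, 0.2, 7.3]
finger_gap: 0.1
grip_force: 3.9
```

```bash
python3 -m jog '0 0 0.032 0 0 0 1; 0 0 0 0 0 0 1'
```

```text
time: 9.48
tool_pos: [465.9, -181.9, 224.2]
tcp_rot: [179.9, 0.0, 45.8]
ft_force: [-6.2, -1.2, 15.3]
finger_gap: -0.5
grip_force: 7.4
```

```bash
python3 -m jog '0.002 0.046 0 0 0 -0.033 1; 0.002 0.046 0 0 0 -0.033 1'
```

```text
time: 9.72
tool_pos: [472.6, -187.8, 224.1]
tcp_rot: [180.0, 0.1, 49.8]
ft_force: [-8.4, 0.1, 14.7]
finger_gap: -0.1
grip_force: 7.5
```

```bash
python3 -m jog '-0.015 0.069 0 0 0 -0.05 1; 0.002 0.07 0 0 0 -0.05 1; 0.002 0.07 0 0 0 -0.05 1'
python3 - <<'E'
from h import *
d=snapshot('top');crop(d,205,360,95,245,4,'pics/c2.png')
E
```

```text
time: 10.1
tool_pos: [489.2, -200.5, 224.2]
tcp_rot: [180.0, -0.1, 58.9]
ft_force: [-4.1, 6.3, 14.6]
finger_gap: -0.1
grip_force: 6.9
```

View pics/c2.png

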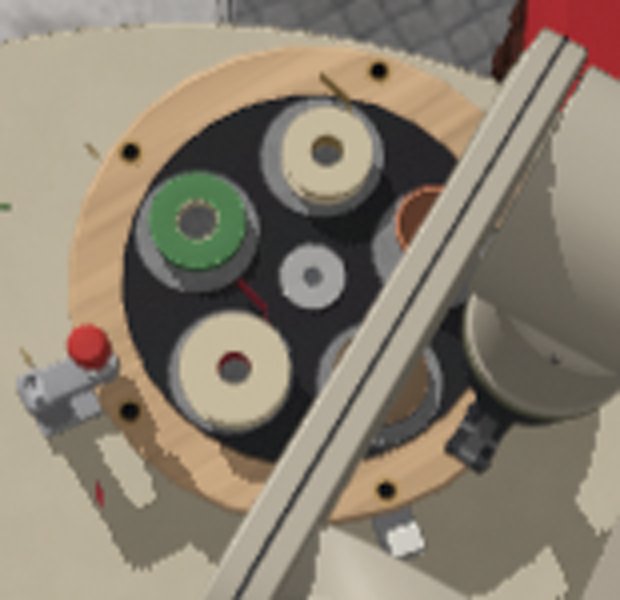

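The view shows the holes at crop (130,152), (378,71), (130,411) and (387,490), so the platter is turning counter-clockwise. Next is a numeric angle meter.

```bash
cat > ang.py <<'E'
import sys
from h import *
C=(557.91,-85.21);psi=20.786
d=snapshot('top');im=d['img'].astype(float).sum(2)
best=[]
for g in np.arange(float(sys.argv[1])-8,float(sys.argv[1])+8.1,1):
  for k in range(5):
    t=np.radians(95+72*k+psi+g);q=proj(d,(C[0]+137*np.cos(t),C[1]+137*np.sin(t),54))
    u,v=np.round(q).astype(int);w=im[v-4:v+5,u-4:u+5];ring=np.r_[w[0],w[-1],w[:,0],w[:,-1]]
    if ring.min()<250 or w[4,4]>200: continue
    W=np.clip(np.median(ring)-w-120,0,None);V,U=np.mgrid[-4:5,-4:5]
    p=ray(d,u+(W*U).sum()/W.sum(),v+(W*V).sum()/W.sum(),54);r=np.hypot(p[0]-C[0],p[1]-C[1])
    best.append((k,round((np.degrees(np.arctan2(p[1]-C[1],p[0]-C[0]))-95-72*k-psi+180)%360-180,2),round(r,1)))
print('holes',sorted(set(best)));
E
python3 ang.py 13; python3 -m jog '0.002 0.07 0 0 0 -0.05 1; 0.002 0.07 0 0 0 -0.05 1; 0.002 0.07 0 0 0 -0.05 1; 0.002 0.07 0 0 0 -0.05 1';python3 ang.py 25
```

```text
holes [(0, np.float64(13.08), np.float64(137.1)), (1, np.float64(12.85), np.float64(137.6)), (1, np.float64(12.95), np.float64(137.5)), (1, np.float64(12.98), np.float64(137.6)), (1, np.float64(13.04), np.float64(137.8)), (3, np.float64(12.79), np.float64(135.9)), (3, np.float64(12.81), np.float64(135.9)), (4, np.float64(13.24), np.float64(135.9))]
time: 10.7
tool_pos: [514.4, -212.1, 224.1]
tcp_rot: [180.0, -0.1, 70.9]
ft_force: [-4.0, 6.7, 14.1]
finger_gap: -0.0
grip_force: 6.7
holes [(0, np.float64(24.37), np.float64(137.9)), (1, np.float64(25.69), np.float64(135.9)), (3, np.float64(24.15), np.float64(135.8)), (4, np.float64(24.66), np.float64(136.1)), (4, np.float64(24.67), np.float64(136.1))]
```

```bash
python3 -m jog '0.002 0.07 0.002 0 0 -0.05 1; 0.002 0.07 0 0 0 -0.05 1; 0.002 0.07 0 0 0 -0.05 1; 0.002 0.07 0 0 0 -0.05 1; 0.002 0.07 0 0 0 -0.05 1'
```

```text
time: 11.38
tool_pos: [548.4, -219.1, 223.8]
tcp_rot: [-180.0, -0.1, 85.9]
ft_force: [-5.3, 5.7, 13.1]
finger_gap: -0.2
grip_force: 6.6
```

```bash
python3 -m jog '0.002 0.07 0 0 0 -0.05 1; 0.002 0.07 0 0 0 -0.05 1; 0.002 0.07 0 0 0 -0.05 1; 0.002 0.07 0 0 0 -0.05 1; 0.002 0.07 0 0 0 -0.05 1';python3 ang.py 55
```

```text
time: 12.0
tool_pos: [582.9, -217.2, 223.7]
tcp_rot: [-180.0, -0.1, 100.9]
ft_force: [-7.0, 3.8, 13.0]
finger_gap: -0.2
grip_force: 6.2
holes [(3, np.float64(53.81), np.float64(135.5)), (3, np.float64(53.82), np.float64(135.5)), (4, np.float64(54.05), np.float64(136.7))]
```

```bash
python3 -m jog '0.002 0.07 0.004 0 0 -0.05 1; 0.002 0.07 0.002 0 0 -0.05 1; 0.002 0.07 0 0 0 -0.05 1; 0.002 0.07 0 0 0 -0.05 1; 0.002 0.07 0 0 0 -0.05 1';python3 ang.py 68
```

```text
time: 12.68
tool_pos: [616.1, -206.7, 223.3]
tcp_rot: [-180.0, -0.0, 115.9]
ft_force: [-7.9, 1.0, 13.4]
finger_gap: -0.2
grip_force: 6.1
holes [(3, np.float64(67.92), np.float64(135.7))]
```

```bash
python3 -m jog '0.001 0.045 0 0 0 -0.033 1; 0.001 0.045 0 0 0 -0.033 1; 0 0 0 0 0 0 1'; python3 ang.py 72
```

```text
time: 13.1
tool_pos: [624.2, -202.5, 223.4]
tcp_rot: [-180.0, 0.0, 119.8]
ft_force: [-5.2, 0.7, 12.2]
finger_gap: -0.0
grip_force: 5.8
holes [(3, np.float64(71.75), np.float64(136.0)), (3, np.float64(71.76), np.float64(136.0))]
```

```bash
python3 -m jog '0 0 -0.03 0 0 0 1; 0 0 -0.05 0 0 0 1; 0 0 -0.3 0 0 0 1; 0 0 -0.4 0 0 0 1; 0 0 -0.4 0 0 0 1'; python3 ang.py 72; python3 plan.py 498.3 38.2 345 115.8 8 1
```

```text
time: 13.78
tool_pos: [623.7, -202.2, 340.5]
tcp_rot: [-180.0, -0.1, 119.7]
ft_force: [1.1, -0.2, -0.7]
finger_gap: 0.1
grip_force: 0.0
holes [(2, np.float64(71.46), np.float64(136.8)), (2, np.float64(71.46), np.float64(136.9)), (2, np.float64(71.49), np.float64(136.8)), (3, np.float64(71.81), np.float64(136.2)), (3, np.float64(71.82), np.float64(136.2))]
at [ 625.2 -202.7  347.9] [179.7   0.3 119.7] F [ 1.8 -0.8  4.2] t 13.825 gap -0.15415020521305806
0.34 0.012 0.002 0.001 0.001 0.008 1; 0.34 0.009 0.002 0.001 0.001 0.008 1; 0.34 0.006 0.002 0.001 0.001 0.008 1; 0.34 0.003 0.002 0.001 0.001 0.008 1; 0.34 -0 0.003 0.001 0.001 0.008 1; 0.34 -0.003 0.003 0.001 0.001 0.008 1; 0.34 -0.006 0.003 0.001 0.001 0.008 1; 0.34 -0.009 0.003 0.001 0.001 0.008 1
```

```bash
python3 -m jog '0.34 0.01 0 0 0 0 1; 0.34 0.01 0 0 0 0 1; 0.34 0.01 0 0 0 0 1; 0.34 0 0 0 0 0.02 1; 0.34 0 0 0 0 0.02 1'; python3 -m jog '0.34 0 0 0 0 0.02 1; 0.34 -0.01 0 0 0 0 1; 0.33 -0.01 0 0 0 0 1; 0 0 0 0 0 0 1; 0 0 0 0 0 0 1'; python3 ang.py 72; python3 plan.py 498.3 38.2 318 115.8 3 1
```

```text
time: 14.45
tool_pos: [542.2, -51.9, 339.6]
tcp_rot: [-180.0, -0.0, 117.3]
ft_force: [0.4, 0.1, 0.0]
finger_gap: 0.2
grip_force: 0.0
time: 15.08
tool_pos: [496.1, 36.4, 340.1]
tcp_rot: [180.0, 0.0, 116.1]
ft_force: [0.1, -0.7, -0.0]
finger_gap: 0.2
grip_force: 0.0
holes [(0, np.float64(71.6), np.float64(137.2)), (0, np.float64(71.62), np.float64(137.3)), (0, np.float64(71.66), np.float64(137.5)), (0, np.float64(71.7), np.float64(137.6)), (1, np.float64(71.61), np.float64(137.8)), (1, np.float64(71.66), np.float64(137.7)), (1, np.float64(71.69), np.float64(137.6)), (1, np.float64(71.7), np.float64(137.5)), (2, np.float64(71.46), np.float64(136.6)), (2, np.float64(71.47), np.float64(136.6)), (2, np.float64(71.48), np.float64(136.6)), (3, np.float64(71.81), np.float64(136.2)), (3, np.float64(71.82), np.float64(136.2))]
at [496.3  36.1 340.1] [-180.     0.   116.1] F [-0.6  0.2  0.1] t 15.125 gap 0.153913559974546
0.003 0.009 0.074 -0 0 0.002 1; 0.003 0.009 0.074 -0 0 0.002 1; 0.003 0.009 0.074 -0 0 0.002 1
```

The platter is about 71.65° round, 0.8 mm off at the hole, which is well inside the 3 mm draw-in. Now I press the knob down.

```bash
python3 -m jog '0.01 0.025 0.1 0 0 0 1; 0 0 0.1 0 0 0 1; 0 0 0.08 0 0 0 1; 0 0 0.04 0 0 0 1; 0 0 0 0 0 0 1'
```

```text
time: 15.75
tool_pos: [497.7, 38.5, 307.8]
tcp_rot: [-180.0, -0.0, 116.1]
ft_force: [0.5, 0.1, -0.3]
finger_gap: -0.6
grip_force: 0.0
```

```bash
python3 -m jog '0 0 0.03 0 0 0 1; 0 0 0.03 0 0 0 1; 0 0 0 0 0 0 1'
```

```text
time: 16.12
tool_pos: [497.9, 38.5, 302.2]
tcp_rot: [180.0, 0.0, 116.1]
ft_force: [0.2, -0.4, 0.9]
finger_gap: -0.2
grip_force: 0.3
```

```bash
python3 -m jog '0 0 0.02 0 0 0 1; 0 0 0.02 0 0 0 1; 0 0 0 0 0 0 1'
```

```text
time: 16.5
tool_pos: [497.9, 38.5, 298.2]
tcp_rot: [180.0, 0.0, 116.1]
ft_force: [0.8, -0.6, 1.7]
finger_gap: 0.1
grip_force: 0.8
```

```bash
python3 -m jog '0 0 0.03 0 0 0 1; 0 0 0.02 0 0 0 1; 0 0 0 0 0 0 1'
```

```text
time: 16.88
tool_pos: [497.9, 38.6, 293.0]
tcp_rot: [180.0, 0.0, 116.1]
ft_force: [2.0, -0.5, 1.6]
finger_gap: 0.2
grip_force: 0.9
```

```bash
python3 -m jog '0 0 0.02 0 0 0 1; 0 0 0.02 0 0 0 1; 0 0 0 0 0 0 1'
```

```text
time: 17.25
tool_pos: [498.2, 38.6, 291.7]
tcp_rot: [179.9, 0.0, 116.1]
ft_force: [-8.6, -0.1, 23.4]
finger_gap: 0.3
grip_force: 11.3
```

```bash
python3 -m jog '0 0 0.02 0 0 0 1; 0 0 0.02 0 0 0 1; 0 0 0 0 0 0 1'; python3 ang.py 72
```

```text
time: 17.62
tool_pos: [500.4, 39.1, 291.5]
tcp_rot: [179.4, 0.2, 116.1]
ft_force: [0.1, 4.1, 32.2]
finger_gap: -0.2
grip_force: 16.3
holes [(0, np.float64(71.66), np.float64(137.3)), (0, np.float64(71.66), np.float64(137.5)), (0, np.float64(71.69), np.float64(137.5)), (1, np.float64(71.58), np.float64(137.7)), (1, np.float64(71.62), np.float64(137.6)), (1, np.float64(71.65), np.float64(137.5)), (1, np.float64(71.67), np.float64(137.4)), (2, np.float64(71.46), np.float64(136.6)), (2, np.float64(71.47), np.float64(136.6)), (2, np.float64(71.49), np.float64(136.6))]
```

The push ends on a hard stop at tip z ≈ 118.5, which is the home height. I'll back off and verify.

```bash
python3 -m jog '0 0 -0.05 0 0 0 1; 0 0 -0.1 0 0 0 1; 0 0 -0.3 0 0 0 1; 0 0 -0.4 0 0 0 1; 0 0 -0.4 0 0 0 1'; python3 -m jog '-0.5 0 -0.1 0 0 0 1; -0.5 0 0 0 0 0 1; 0 0 0 0 0 0 1'
python3 - <<'E'
from h import *
d=snapshot('side');crop(d,210,310,150,240,6,'pics/s2.png');print(proj(d,(498.3,38.2,119)))
t=snapshot('top');crop(t,205,360,95,245,4,'pics/c3.png')
E
python3 ang.py 72
```

```text
time: 18.3
tool_pos: [497.2, 38.5, 410.4]
tcp_rot: [-179.9, -0.1, 116.1]
ft_force: [0.4, -1.0, 0.2]
finger_gap: 0.2
grip_force: 0.0
time: 18.68
tool_pos: [542.3, -53.9, 419.2]
tcp_rot: [-179.9, -0.0, 115.9]
ft_force: [0.5, 0.7, -0.5]
finger_gap: -0.2
grip_force: 0.0
[267.94802994 192.97123723]
holes [(0, np.float64(71.61), np.float64(137.3)), (0, np.float64(71.67), np.float64(137.3)), (0, np.float64(71.67), np.float64(137.5)), (0, np.float64(71.69), np.float64(137.5)), (1, np.float64(71.61), np.float64(137.8)), (1, np.float64(71.66), np.float64(137.6)), (1, np.float64(71.68), np.float64(137.6)), (1, np.float64(71.7), np.float64(137.5)), (2, np.float64(71.46), np.float64(136.6)), (2, np.float64(71.47), np.float64(136.6)), (2, np.float64(71.65), np.float64(136.6))]
```

View pics/s2.png

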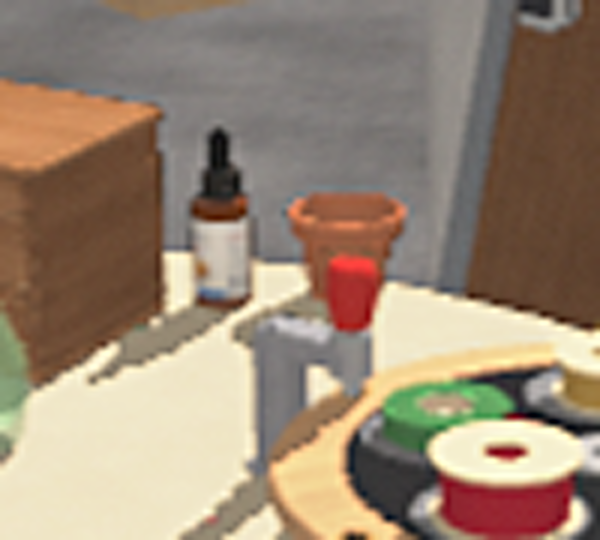

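View pics/c3.png

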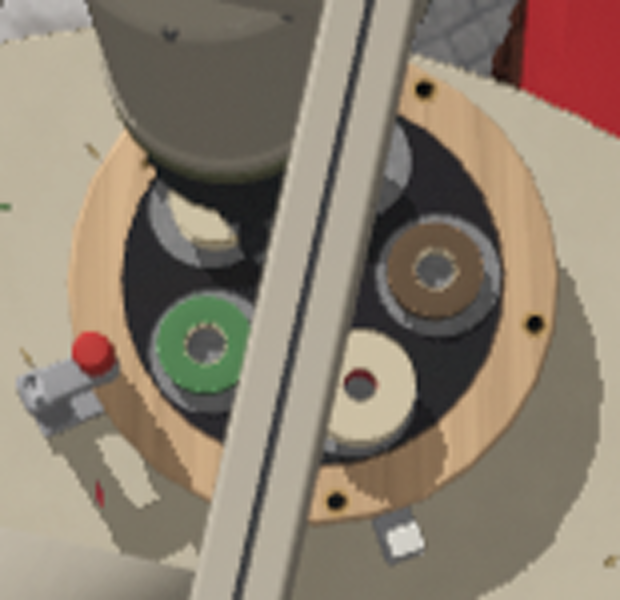

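The side view has the knob top at row 193, which is the home height. The top view has the red spool at the pointer (crop (360,385)), the knob back down, and the holes where they began. The hand is clear.

```bash
python3 -c "
from bench import *
print(hand_in())"
```

```text
the job is handed in; nothing more can be done
None
```

The red ribbon is at the front by the pointer and the lock knob is pushed fully home. The job is handed in at about 19 s; pressing on the platter peaked at about 15 N, but the last push on the knob reached 32 N against its stop, above the 10–15 N given for drawing the platter true.

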